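# Hold the food-waste caddy open with its lever

### The arm

A 7-joint arm with a two-finger parallel gripper is mounted at the origin on a cart in front of the work surface, level with it; the furniture and walls round the work are solid. World frame = base frame: x ahead of the robot, y to its left, z up, the work surface at z = 0. Lengths are in m, angles in rad, forces in N, time in s.
With the tool pointing down it reaches from about 0.35 to 0.9 m from the base axis. Payload 8.1 kg.
Tool frame: the origin (TCP) lies at the very end of the fingers, on their centre line; the grasp point (between the pads) lies 19 mm behind it; z points along the fingers, y is the line along which they close (so a half turn about z gives the same grasp; the last joint's range is limited). The gripper opens to 85 mm and grips with 20 to 120 N. Pads are 22 mm wide; open, the fingers measure 114 mm over their backs; the gripper's body (76 mm by 85 mm) begins 54 mm behind the grasp point. The pads swing forward as they close: fully open they stand 13 mm farther back than shut.
Start: joints at [1.193, 0.434, 0.025, 1.573, -0.012, 1.134, -0.075], TCP at [0.17, -0.602, 0.231] pointing down, gripper open.
Joint ranges: [-2.62, 2.62], [-0.44, 2.09], [-1.27, 1.32], [0.08, 2.57], [-1.32, 4.46], [0.12, 2], [-2.74, 2.74]. Speed limits (rad/s): [2.22, 2.22, 3.01, 3.01, 3.14, 3.14, 3.14].

### API

Orientations are given as a rotation vector (axis times angle).
In Python, from plant import ctrl gives the robot as it stands.
- The arm moves only by the tool drive_tool, never from a script. Its argument "targets" is a list of rows, each an object with "translation": the shift along the tool's x, y, z in cm, a list of three; "spin": the turn about the tool's z in degrees; "gripper": the opening in per cent of the stroke, from 0 (shut) to 100 (fully open). A call has exactly 5 rows; each row is the pose to reach, as a shift and turn from the pose commanded when the call began, along the tool's axes at that moment; what a row does not reach only later rows make up. A row lasts 1/10 s, in which the tool goes at most 50 mm and 8.59 degrees, less where a joint would pass 70% of its speed; a pose out of reach is approached as far as the arm can. A call with a gripper value outside its range is refused whole. The fingers move at their own pace and stop on an object; "force" is the grip in N (left out, the last holds). Time passes only in rows, so rows that repeat a pose let the fingers close, or fill a call up. It gives the time, the measured TCP pose, the force, the opening and the grip force at its end, in the units of the state.
- ctrl.read_state(): the state, without advancing time (a new reading comes with each control period).
- ctrl.get_image(name): name is "scene" or "top" or "wrist"; returns a dict with "img" (420x560x3 uint8, blue, green, red), "z_map" (420x560 float32, m along the optical axis (not along the pixel's ray), 0 where there is no reading), "intrinsics" (3x3 intrinsics, pixels), "camera_from_world" (4x4, takes a point from world to camera coordinates); the wrist camera has in their place "T_tool_cam" (4x4, takes a point from camera to tool coordinates, whose origin is the TCP and whose axes are the flange's). Camera axes: x right, y up, looking along -z (the intrinsics and any distortion apply to the point x, -y, -z); pixel columns grow to the right and rows downward; lengths in m; the calibration is good to about 2 mm. A picture is of the moment at which its call begins: read the wrist's pose just before it.
- ctrl.finish_job(): hands the job in; it is judged then, once.
The state is a dict: "time": time; "joint_positions": joint angles; "qd": joint speeds; "joint_efforts": joint torques, N m; "tcp_pos": TCP position; "ee_rot": TCP orientation; "ft_force": force on the tool from outside, world axes, zero at the start; "moment": the same for the moment, N m; "finger_gap": opening from 0.0 (shut) to 1.0 (fully open); "gripper_force": force on a finger pad.
Only numpy, scipy, OpenCV 4.12 (cv2) and the standard library are available. Lean on these libraries where they do the work, as an engineer would, in place of code of your own. Each camera call takes 0.05 s, during which the arm holds its last target. There are 200 camera calls.

### The job

My hands are full of peelings, so hold the steel food-waste caddy open for me: a tin has been left under the end of its lever, so first push the tin aside along the worktop, without gripping, lifting or tipping it. Then press the black plate of the lever right down so that the lid stands wide open, keep it so for five seconds while I drop the peelings in, and let the lever up slowly under your fingertips, taking two seconds or more, so that the lid sinks fully shut and never falls. Do not touch the lid itself, and leave the other things standing where they are.

Things in the scene. Friction and masses are not known exactly. Their poses are not given: they have to be found in the camera images.
- caddy: Worktop food-waste caddy, a fixed brushed-steel bin, 180 (x) x 180 (y) mm, top of the shut lid 184 mm high. Origin: centre of its underside; own -x is the front, z up. Lever arms run along both sides (out to y = +-107 mm) to a pivot at x 7, z 50 mm and lift the lid, hinged along the rear top edge, by push rods; a bar joins the arms across the front at x -116, z 60 mm.
- press_point (a point): Centre of the top of the lever's ribbed black plate (50 mm along caddy x, 66 along y, 8 thick). At rest at caddy x -166, y 0, z 79 mm, the plate's front edge at x -192, its underside there 74 mm high, sloping up to the front by 0.155 rad. Right down it is 24 mm above the worktop at the same x (2 mm farther front half-way) and slopes down to the front as much.
- lever (a joint): Angle of the lever: 0 at rest (plate up), 0.31 rad right down on its stop. The press point turns on a radius of 176 mm and sinks 54 mm in all. Pressing takes about 6 N at first, falling steadily to 1 or 2 N near the bottom; let go, the lever comes up by itself, driven by the lid's weight. With the tin under the plate it stops at 0.04 to 0.08 rad.
- lid (a joint): Angle of the lid: 0 shut, 1.21 rad wide open with the lever right down; it turns 3.9 rad for each rad of the lever and has no damper, so if the lever is let go it slams; sinking at about 0.5 rad/s is gentle.
- lid_panel: The steel lid, 184 x 186 mm and 12 mm thick, with a round black vent in the middle; 0.33 kg. Not to be touched. Origin: its centre; x and y as the caddy's when shut. Its front edge swings up and to the rear and stands about 0.35 m above the worktop when open.
- tin: Low food tin, upright, 76 mm in diameter, 58 mm high, 0.18 to 0.33 kg; stands on the worktop with its rear part under the front end of the lever's plate, its middle 10 to 20 mm in front of the plate's front edge. Origin: centre of its underside; z up.
- honey_jar: Bystander: glass jar with a red lid, 65 mm in diameter, 100 mm high, about 0.2 m from the caddy's middle line on one side. Origin: centre of its underside.
- onion: Bystander: brown onion, 83 mm across, 94 mm high, on the other side of the caddy from the honey jar. Origin: centre of its underside.
- spice_jar: Bystander: slim spice jar with a black cap, 41 mm in diameter, 105 mm high, to the left (+y) side of the caddy. Origin: centre of its underside.
Things that resemble listed ones, but are neither listed nor needed, are in the scene too. Of the things that look like the tin, take the one that is nearest to the robot's base at the start.

How it is judged:
By the outcome, as a careful person would: the job done as asked, in the order asked, and still so for the second after the job is handed in, with the robot touching nothing.
It also fails if it takes over 67 s, if anything falls off the work surface, if the arm or the gripper's body presses on something with over 40 N, if the wrist force passes 120 N, or if a joint passes its speed limit or range.

## Working session

There is one attempt and no reset: what is moved stays moved. The work goes in short steps, Python scripts to look and compute and a tool call to move; the robot and the scene stay as the last step left them, time stands still between calls to the robot, and variables do not carry over. Pictures are saved under pics/ and viewed, at most 10 in all, crops included, and the job is handed in when it is done.

Besides the shell and the picture viewer there is one more tool, called after "Emit:" as name(argument=value, ...) on one line, values as JSON. drive_tool: Moves the arm, as the interface text tells. Its arguments: {"type":"object","properties":{"targets":{"type":"array"},"force":{"type":"number"}},"required":["targets"]}

```bash
mkdir -p pics; cat > h.py <<'E'
import numpy as np, cv2
from plant import ctrl
def pts(d):
    K=d["intrinsics"];z=d["z_map"];v,u=np.mgrid[:z.shape[0],:z.shape[1]]
    X=(u-K[0,2])/K[0,0]*z;Y=(v-K[1,2])/K[1,1]*z
    P=np.stack([X,-Y,-z,np.ones_like(z)],-1)
    return (P@np.linalg.inv(d["camera_from_world"]).T)[...,:3]
E
python3 - <<'E'
from h import *
s=ctrl.read_state();print({k:np.round(v,3) for k,v in s.items()})
a=[]
for n in("scene","top"):
    d=ctrl.get_image(n);np.save(n+".npy",np.dstack([pts(d),d["z_map"]]));cv2.imwrite(f"pics/{n}.png",d["img"])
    print(n,d["intrinsics"],np.round(np.linalg.inv(d["camera_from_world"]),3))
E
```

```text
{'time': np.float64(0.0), 'joint_positions': array([ 1.193,  0.435,  0.025,  1.574, -0.012,  1.134, -0.075]), 'qd': array([-0.001, -0.002, -0.   , -0.   ,  0.   ,  0.002,  0.   ]), 'joint_efforts': array([-0.0000e+00, -6.7046e+01,  1.0240e+00, -3.1621e+01,  1.5000e-02,
        1.2000e-02, -0.0000e+00]), 'tcp_pos': array([ 0.169, -0.601,  0.231]), 'ee_rot': array([-3.11e+00, -4.30e-01,  1.00e-03]), 'ft_force': array([-0.099, -0.309,  0.769]), 'moment': array([ 0.006, -0.037,  0.033]), 'gripper_force': np.float64(0.0), 'finger_gap': np.float64(1.0)}
scene [[498.59023529   0.         282.42337233]
 [  0.         498.59023529 206.49757303]
 [  0.           0.           1.        ]] [[-0.807  0.382 -0.45  -0.161]
 [-0.591 -0.515  0.621  1.138]
 [ 0.005  0.767  0.641  1.211]
 [ 0.     0.     0.     1.   ]]
top [[414.61884566   0.         276.38864874]
 [  0.         414.61884566 220.51652509]
 [  0.           0.           1.        ]] [[ 0.325  0.921 -0.213  0.339]
 [-0.946  0.318 -0.068  0.019]
 [ 0.005  0.224  0.975  1.301]
 [ 0.     0.     0.     1.   ]]
```

View pics/scene.png

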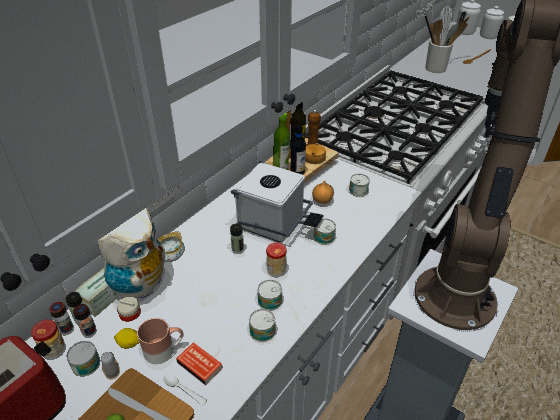

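View pics/top.png

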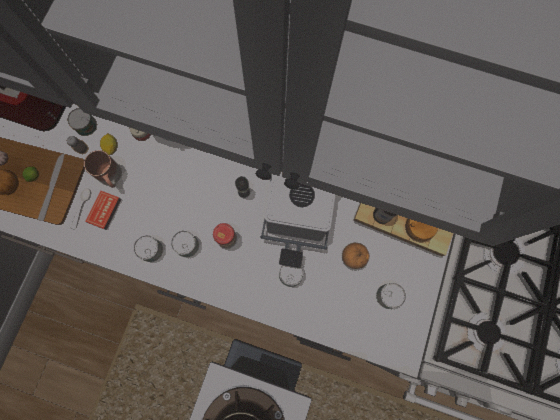

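Tin candidates (scene px): (325,230), at the lever plate; (360,184); (269,293); (262,324); (82,357). In the top view, (291,272) is at the plate and closest to the base. I'll measure and check it in a close crop.

```bash
python3 - <<'E'
from h import *
T=np.load("top.npy");S=np.load("scene.npy")
for nm,P,img in(("top",T,cv2.imread("pics/top.png")),("scene",S,cv2.imread("pics/scene.png"))):
    X=P[...,:3];v=P[...,3]>0
    # heights band components on the counter
    m=(v&(X[...,2]>.03)&(X[...,2]<.4)&(X[...,0]>.3)&(X[...,0]<1.0)&(abs(X[...,1])<.75)).astype(np.uint8)
    n,l,st,c=cv2.connectedComponentsWithStats(m)
    for i in range(1,n):
        if st[i,4]>60:
            q=X[l==i];top=q[q[:,2]>np.percentile(q[:,2],98)-.008]
            (cx,cy),r=cv2.minEnclosingCircle(top[:,:2].astype(np.float32))
            print(nm,np.round(c[i]),st[i,4],"top z %.3f"%np.percentile(q[:,2],98),"circ",np.round([cx,cy,r],3),"mean",np.round(top.mean(0),3))
    hsv=cv2.cvtColor(img,cv2.COLOR_BGR2HSV)
    k=v&(hsv[...,2]<70)&(X[...,2]>.055)&(X[...,2]<.1)&(X[...,0]>.4)&(X[...,0]<.85)&(X[...,1]<.1)&(X[...,1]>-.35)
    n,l,st,c=cv2.connectedComponentsWithStats(k.astype(np.uint8))
    for i in range(1,n):
        if st[i,4]>30:
            q=X[l==i];r=cv2.minAreaRect((q[:,:2]*1000).astype(np.float32));print(nm,"black",np.round(c[i]),st[i,4],np.round(q.mean(0),3),r)
a=cv2.resize(cv2.imread("pics/top.png")[190:310,220:340],None,fx=4,fy=4,interpolation=2)
b=cv2.resize(cv2.imread("pics/scene.png")[160:280,225:305+40],None,fx=3.3,fy=4,interpolation=2)
cv2.imwrite("pics/crop.png",np.hstack([a,b[:, :316]]))
E
```

```text
top [137. 133.] 96 top z 0.052 circ [0.746 0.64  0.02 ] mean [0.745 0.635 0.048]
top [103. 160.] 935 top z 0.101 circ [0.591 0.677 0.048] mean [0.595 0.684 0.097]
top [297. 222.] 4387 top z 0.185 circ [0.655 0.053 0.111] mean [0.648 0.051 0.18 ]
top [242. 186.] 226 top z 0.109 circ [0.678 0.241 0.021] mean [0.678 0.241 0.105]
top [405. 229.] 2157 top z 0.153 circ [ 0.717 -0.193  0.022] mean [ 0.71  -0.192  0.162]
top [224. 235.] 440 top z 0.103 circ [0.514 0.239 0.032] mean [0.514 0.239 0.099]
top [184. 243.] 511 top z 0.060 circ [0.455 0.353 0.038] mean [0.455 0.352 0.055]
top [146. 248.] 536 top z 0.059 circ [0.403 0.454 0.039] mean [0.404 0.454 0.055]
top [355. 255.] 563 top z 0.084 circ [ 0.587 -0.158  0.015] mean [ 0.588 -0.156  0.081]
top [392. 295.] 559 top z 0.061 circ [ 0.509 -0.294  0.038] mean [ 0.509 -0.294  0.056]
top black [379. 218.] 69 [ 0.715 -0.186  0.078] ((718.0543823242188, -186.25189208984375), (51.75522232055664, 17.76881980895996), 59.74882888793945)
top black [409. 230.] 47 [ 0.709 -0.284  0.073] ((711.5684204101562, -285.0311279296875), (66.33042907714844, 1
[... 538 characters left out ...]
0.086 circ [ 0.583 -0.154  0.014] mean [ 0.585 -0.153  0.084]
scene [276. 257.] 524 top z 0.103 circ [0.514 0.243 0.033] mean [0.511 0.244 0.099]
scene [270. 292.] 510 top z 0.060 circ [0.451 0.357 0.04 ] mean [0.451 0.356 0.056]
scene [262. 322.] 594 top z 0.060 circ [0.402 0.457 0.039] mean [0.401 0.458 0.055]
scene [150. 337.] 1438 top z 0.101 circ [0.587 0.68  0.05 ] mean [0.593 0.687 0.098]
scene black [296. 169.] 58 [ 0.726 -0.173  0.078] ((720.5125732421875, -177.24085998535156), (52.03642272949219, 27.771995544433594), 37.10902786254883)
scene black [312. 220.] 200 [0.512 0.036 0.076] ((522.0995483398438, 32.50800323486328), (73.57676696777344, 70.23690795898438), 7.4241838455200195)
```

View pics/crop.png

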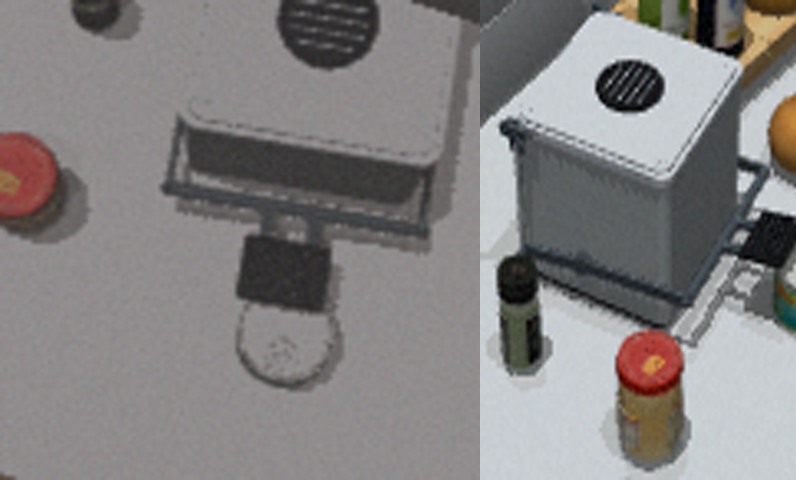

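Crop: the plate is at about (284,272), with the tin just in front of it and partly under it at (287,335). It is the nearest candidate, so it's the right one. Next I'll start the approach and fingers closing, with one tin fit from the top view.

```bash
python3 - <<'E'
from h import *
T=np.load("top.npy")[...,:3]
q=T[(T[...,2]>.05)&(T[...,2]<.068)&(T[...,0]>.4)&(T[...,0]<.487)&(abs(T[...,1]-.02)<.06)]
h=cv2.convexHull((q[:,:2]*1000).astype(np.float32))[:,0]
f=h[h[:,0]<480]
from scipy.optimize import least_squares
r=least_squares(lambda p:np.hypot(f[:,0]-p[0],f[:,1]-p[1])-37.5,[475,20],loss="soft_l1");print(len(q),r.x,np.round(r.fun,1),np.median(q[:,2]))
c=T[(abs(T[...,2])<.008)];print("counter x min near y .1:",np.percentile(c[(c[:,1]<.0)&(c[:,1]>-.2)][:,0],[.2,1,5]))
E
```

```text
333 [475.71126512  12.14912574] [-1.5 -0.1 -0.5  0.4  0.7  0.1 -0.7  0.1  0.4 -0.3 -0.8  0.8  0.5 -0.2
 -0.4 -0.3 -0.8] 0.05491860901096901
counter x min near y .1: [0.07866955 0.08892604 0.11638098]
```

Emit:
drive_tool(targets=[{"translation": [4,-3,-1],"spin": 8,"gripper": 0},{"translation": [8,-8,-2],"spin": 16,"gripper": 0},{"translation": [11,-12,-2],"spin": 16,"gripper": 0},{"translation": [14,-16,-3],"spin": 16,"gripper": 0},{"translation": [17,-20,-3],"spin": 16,"gripper": 0}])

```text
time: 0.6
tcp_pos: [0.2736, -0.3763, 0.2611]
ee_rot: [3.141, -0.007, 0.0]
ft_force: [1.0, 0.2, -0.5]
finger_gap: 0.143
gripper_force: 0.0
```

Emit:
drive_tool(targets=[{"translation": [3,-4,0],"spin": 0,"gripper": 0},{"translation": [6,-8,0],"spin": 0,"gripper": 0},{"translation": [9,-12,0],"spin": 0,"gripper": 0},{"translation": [11.5,-16,0],"spin": 0,"gripper": 0},{"translation": [13.5,-20,0],"spin": 0,"gripper": 0}])

```text
time: 1.1
tcp_pos: [0.4099, -0.1767, 0.2606]
ee_rot: [-3.142, 0.006, -0.0]
ft_force: [0.5, 0.0, -0.1]
finger_gap: -0.003
gripper_force: 0.0
```

Emit:
drive_tool(targets=[{"translation": [1,-5,0],"spin": 0,"gripper": 0},{"translation": [2,-9,0],"spin": 0,"gripper": 0},{"translation": [3,-14,0],"spin": 0,"gripper": 0},{"translation": [4,-18,0],"spin": 0,"gripper": 0},{"translation": [5,-22,0],"spin": 0,"gripper": 0}])

```text
time: 1.6
tcp_pos: [0.4598, 0.043, 0.2606]
ee_rot: [3.141, -0.006, -0.0]
ft_force: [1.4, 0.0, -0.7]
finger_gap: -0.001
gripper_force: 0.0
```

Emit:
drive_tool(targets=[{"translation": [0,-2,0],"spin": 0,"gripper": 0},{"translation": [0,-5,0],"spin": 0,"gripper": 0},{"translation": [0,-5,0],"spin": 0,"gripper": 0},{"translation": [0,-5,0],"spin": 0,"gripper": 0},{"translation": [0,-5,0],"spin": 0,"gripper": 0}])

```text
time: 2.1
tcp_pos: [0.4601, 0.09, 0.2604]
ee_rot: [3.141, -0.009, -0.001]
ft_force: [0.1, 0.0, 0.1]
finger_gap: -0.001
gripper_force: 0.0
```

```bash
cat >> h.py <<'E'
from scipy.spatial.transform import Rotation as R
def wrist(name):
    s=ctrl.read_state();d=ctrl.get_image("wrist")
    T=np.eye(4);T[:3,:3]=R.from_rotvec(s["ee_rot"]).as_matrix();T[:3,3]=s["tcp_pos"]
    d["camera_from_world"]=np.linalg.inv(T@d["T_tool_cam"]);P=pts(d)
    cv2.imwrite(f"pics/{name}.png",d["img"]);np.save(name+".npy",np.dstack([P,d["z_map"]]));return s,d,P
E
python3 - <<'E'
from h import *
s,d,P=wrist("w1");print(s["time"],s["tcp_pos"],s["ee_rot"],s["finger_gap"]);print(np.round(d["T_tool_cam"],3))
E
```

```text
2.1 [0.46010982 0.08996674 0.26041407] [ 3.14091195e+00 -8.85058152e-03 -8.09043815e-04] -0.0007323287486198473
[[-0.001  0.948  0.317  0.081]
 [ 1.     0.     0.001 -0.001]
 [ 0.001  0.317 -0.948 -0.144]
 [ 0.     0.     0.     1.   ]]
```

View pics/w1.png

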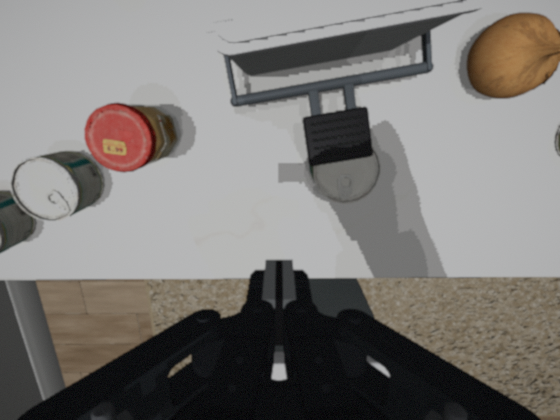

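Wrist view: plate at about (338,135), tin at (343,175) with its rear under the plate, honey jar (120,137), onion (512,55), worktop edge along row 278.

```bash
python3 - <<'E'
from h import *
from scipy.optimize import least_squares
W=np.load("w1.npy");X=W[...,:3];img=cv2.imread("pics/w1.png");V=cv2.cvtColor(img,cv2.COLOR_BGR2HSV)[...,2]
roi=np.zeros(V.shape,bool);roi[90:210,295:390]=1;v=roi&(W[...,3]>0)
q=X[v&(X[...,2]>.048)&(X[...,2]<.064)&(V>60)&(X[...,0]<.486)]
h=cv2.convexHull((q[:,:2]*1000).astype(np.float32))[:,0];f=h[h[:,0]<478]
r=least_squares(lambda p:np.hypot(f[:,0]-p[0],f[:,1]-p[1])-37.7,[475,15],loss="soft_l1");print("tin",len(q),r.x,np.round(r.fun,1),"z",np.median(q[:,2]))
k=v&(V<60)&(X[...,2]>.066)&(X[...,2]<.1);n,l,st,c=cv2.connectedComponentsWithStats(k.astype(np.uint8));i=1+st[1:,4].argmax()
p=X[l==i];print("plate",c[i],p.mean(0),cv2.minAreaRect((p[:,:2]*1000).astype(np.float32)),np.percentile(p[:,2],[2,50,98]))
print(cv2.boxPoints(cv2.minAreaRect((p[:,:2]*1000).astype(np.float32))))
e=X[270:283,200:250];print("edge",[round(float(X[rw,180,0]),3) for rw in range(268,284,2)])
for b in((95,150,60,170),):pass
j=X[(X[...,2]>.092)&(X[...,2]<.108)&(X[...,1]>.15)&(X[...,1]<.3)&(X[...,0]<.6)];print("honey",cv2.minEnclosingCircle(j[:,:2].astype(np.float32)))
E
```

```text
tin 2342 [474.62813144  15.23544703] [-0.6 -0.4 -0.5 -0.5  0.2 -0.3 -0.2 -0.   0.3  0.2 -0.1 -0.1  0.1  0.5
 -0.1  0.1  0.2  0.4  0.1 -0.2 -0.3 -0.3 -0.6 -1.  -0.7 -0. ] z 0.05594450260253009
plate [337.63782051 136.05608974] [0.51354509 0.03103641 0.07967088] ((513.641845703125, 30.966445922851562), (49.36271667480469, 65.18544006347656), 9.961885452270508) [0.07515753 0.07973028 0.08356112]
[[483.6943     58.798065 ]
 [494.97092    -5.404579 ]
 [543.58936     3.1348267]
 [532.31274    67.33747  ]]
edge [0.323, 0.321, 0.318, 0.314, 0.311, 0.308, -0.224, -0.233]
honey ((0.5141603350639343, 0.24151533842086792), 0.032569169998168945)
```

Emit:
drive_tool(targets=[{"translation": [0.3,0,4],"spin": 0,"gripper": 0},{"translation": [0.7,0,8],"spin": 0,"gripper": 0},{"translation": [0.7,0,12],"spin": 0,"gripper": 0},{"translation": [0.7,0,15.5],"spin": 0,"gripper": 0},{"translation": [0.7,0,18],"spin": 0,"gripper": 0}])

```text
time: 2.65
tcp_pos: [0.4663, 0.0894, 0.0785]
ee_rot: [3.141, -0.01, -0.003]
ft_force: [0.5, -0.8, 0.7]
finger_gap: 0.002
gripper_force: 0.0
```

Emit:
drive_tool(targets=[{"translation": [0,0,2],"spin": 0,"gripper": 0},{"translation": [0,0,4],"spin": 0,"gripper": 0},{"translation": [0,0,5],"spin": 0,"gripper": 0},{"translation": [0,0,5.5],"spin": 0,"gripper": 0},{"translation": [0,0,5.5],"spin": 0,"gripper": 0}])

```text
time: 3.15
tcp_pos: [0.4673, 0.0906, 0.0256]
ee_rot: [3.141, -0.008, -0.001]
ft_force: [0.1, -0.6, 0.4]
finger_gap: 0.001
gripper_force: 0.0
```

Emit:
drive_tool(targets=[{"translation": [0,0.8,0],"spin": 0,"gripper": 0},{"translation": [0,1.4,0],"spin": 0,"gripper": 0},{"translation": [0,2,0],"spin": 0,"gripper": 0},{"translation": [0,2.6,0],"spin": 0,"gripper": 0},{"translation": [0,3.2,0],"spin": 0,"gripper": 0}])

```text
time: 3.65
tcp_pos: [0.4675, 0.0588, 0.026]
ee_rot: [-3.141, 0.007, -0.002]
ft_force: [0.1, 3.6, 2.5]
finger_gap: -0.003
gripper_force: 1.4
```

Emit:
drive_tool(targets=[{"translation": [0,0.7,0],"spin": 0,"gripper": 0},{"translation": [0,1.4,0],"spin": 0,"gripper": 0},{"translation": [0,2.1,0],"spin": 0,"gripper": 0},{"translation": [0,2.8,0],"spin": 0,"gripper": 0},{"translation": [0,3.5,0],"spin": 0,"gripper": 0}])

```text
time: 4.15
tcp_pos: [0.4669, 0.0234, 0.0257]
ee_rot: [-3.142, 0.007, -0.0]
ft_force: [0.0, 3.5, 2.5]
finger_gap: 0.001
gripper_force: 1.6
```

```bash
python3 - <<'E'
from h import *
s,d,P=wrist("w2");print(s["time"],s["tcp_pos"],s["ft_force"])
E
```

```text
4.15 [0.46691215 0.02343384 0.02566015] [1.09674911e-03 3.47688426e+00 2.54416255e+00]
```

View pics/w2.png

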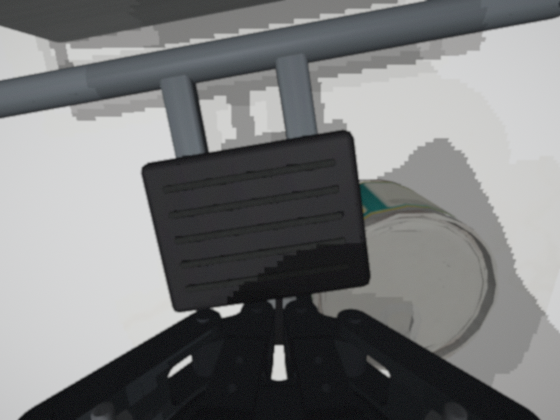

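The tin, at about (420,280), is moving clear of the plate. The vertical force needs a check: is the tin tilting?

```bash
python3 - <<'E'
from h import *
X=np.load("w2.npy")[...,:3]
q=X[235:335,385:470].reshape(-1,3);q=q[(q[:,2]>.04)&(q[:,2]<.08)]
A=np.c_[q[:,:2]-q[:,:2].mean(0),np.ones(len(q))];c,*_=np.linalg.lstsq(A,q[:,2],rcond=None);print(len(q),c,q.mean(0))
t=X[(X[...,2]>.045)&(X[...,2]<.07)&(X[...,1]<-.01)&(X[...,0]<.53)];print(t.min(0),t.max(0))
E
```

```text
8376 [-0.00388776 -0.00785144  0.05577161] [ 0.47868208 -0.03726033  0.05577161]
[ 0.43685704 -0.06460555  0.04500068] [ 0.5122171  -0.01001463  0.060605  ]
```

Emit:
drive_tool(targets=[{"translation": [0,0.7,0],"spin": 0,"gripper": 0},{"translation": [0,1.4,0],"spin": 0,"gripper": 0},{"translation": [0,2.1,0],"spin": 0,"gripper": 0},{"translation": [0,2.8,0],"spin": 0,"gripper": 0},{"translation": [0,3.5,0],"spin": 0,"gripper": 0}])

```text
time: 4.7
tcp_pos: [0.4665, -0.0118, 0.0256]
ee_rot: [3.141, -0.007, -0.001]
ft_force: [-0.2, 1.9, 0.8]
finger_gap: -0.001
gripper_force: 0.8
```

Emit:
drive_tool(targets=[{"translation": [0,0.7,0],"spin": 0,"gripper": 0},{"translation": [0,1.4,0],"spin": 0,"gripper": 0},{"translation": [0,2.1,0],"spin": 0,"gripper": 0},{"translation": [0,2.7,0],"spin": 0,"gripper": 0},{"translation": [0,3,0],"spin": 0,"gripper": 0}])

```text
time: 5.2
tcp_pos: [0.4665, -0.0419, 0.0256]
ee_rot: [3.141, -0.008, -0.0]
ft_force: [-0.8, 2.2, 0.2]
finger_gap: -0.003
gripper_force: 0.8
```

Emit:
drive_tool(targets=[{"translation": [0,-0.3,0],"spin": 0,"gripper": 0},{"translation": [-0.4,-1,0],"spin": 0,"gripper": 0},{"translation": [-1,-2,-0.5],"spin": 0,"gripper": 0},{"translation": [-1,-2.5,-3],"spin": 0,"gripper": 0},{"translation": [-1,-2.5,-7],"spin": 0,"gripper": 0}])

```text
time: 5.7
tcp_pos: [0.4543, -0.0138, 0.0952]
ee_rot: [-3.141, 0.002, 0.007]
ft_force: [0.9, -1.1, -0.3]
finger_gap: -0.0
gripper_force: 0.0
```

Emit:
drive_tool(targets=[{"translation": [0,0,-3],"spin": -5,"gripper": 0},{"translation": [0,0,-5],"spin": -10,"gripper": 0},{"translation": [0,0,-5],"spin": -10,"gripper": 0},{"translation": [0,0,-5],"spin": -10,"gripper": 0},{"translation": [0,0,-5],"spin": -10,"gripper": 0}])

```text
time: 6.2
tcp_pos: [0.4558, -0.0156, 0.1449]
ee_rot: [-3.13, -0.266, 0.003]
ft_force: [0.2, 0.4, -0.0]
finger_gap: 0.002
gripper_force: 0.0
```

```bash
python3 - <<'E'
from h import *
s,d,X=wrist("w3");print(s["time"],s["tcp_pos"],s["ee_rot"],s["ft_force"])
V=cv2.cvtColor(d["img"],cv2.COLOR_BGR2HSV)[...,2]
k=(V<75)&(X[...,2]>.066)&(X[...,2]<.1)&(X[...,0]>.47)&(X[...,0]<.56)&(abs(X[...,1]-.03)<.05)
n,l,st,c=cv2.connectedComponentsWithStats(k.astype(np.uint8));i=1+st[1:,4].argmax()
p=X[l==i];print("plate",c[i],p.mean(0),cv2.minAreaRect((p[:,:2]*1000).astype(np.float32)),np.percentile(p[:,2],[2,50,98]))
t=X[(X[...,2]>.047)&(X[...,2]<.065)&(X[...,1]<-.03)&(X[...,0]<.53)&(X[...,1]>-.2)];print("tin",cv2.minEnclosingCircle(t[:,:2].astype(np.float32)),t.min(0),t.max(0))
E
```

```text
6.2 [ 0.45576792 -0.01556424  0.14485154] [-3.13030657e+00 -2.65872439e-01  2.51144605e-03] [ 0.20323823  0.35494492 -0.03998601]
plate [225.50357933 133.16438891] [0.51441786 0.02994345 0.07950315] ((521.5420532226562, 31.551876068115234), (64.22367858886719, 64.70731353759766), 9.733931541442871) [0.07462932 0.07964223 0.08350301]
tin ((0.4754825234413147, -0.09237094223499298), 0.0381678082048893) [ 0.43804584 -0.13030907  0.04704129] [ 0.51310839 -0.05468465  0.06114038]
```

View pics/w3.png

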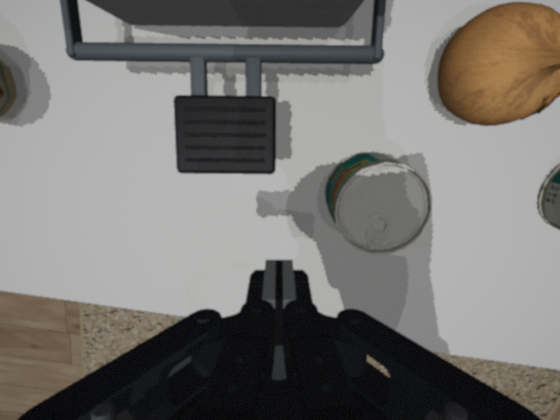

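Tin stands upright at (380,205), 49 mm clear of the plate at (225,135); onion and jars untouched. Now to the press point.

Emit:
drive_tool(targets=[{"translation": [2,-1.2,0.5],"spin": 0,"gripper": 0},{"translation": [4.5,-2.7,2],"spin": 0,"gripper": 0},{"translation": [5.9,-3.5,3.5],"spin": 0,"gripper": 0},{"translation": [5.9,-3.5,5],"spin": 0,"gripper": 0},{"translation": [5.9,-3.5,5.5],"spin": 0,"gripper": 0}])

```text
time: 6.75
tcp_pos: [0.5075, 0.029, 0.0882]
ee_rot: [-3.13, -0.268, 0.007]
ft_force: [-0.5, 0.9, 0.1]
finger_gap: 0.005
gripper_force: 0.0
```

Emit:
drive_tool(targets=[{"translation": [0,0,0.2],"spin": 0,"gripper": 0},{"translation": [0,0,0.4],"spin": 0,"gripper": 0},{"translation": [0,0,0.6],"spin": 0,"gripper": 0},{"translation": [0,0,0.8],"spin": 0,"gripper": 0},{"translation": [0,0,1],"spin": 0,"gripper": 0}])

```text
time: 7.25
tcp_pos: [0.5091, 0.0283, 0.0809]
ee_rot: [3.13, 0.266, 0.001]
ft_force: [-0.2, -0.4, 0.4]
finger_gap: -0.002
gripper_force: 0.0
```

Emit:
drive_tool(targets=[{"translation": [0,0,0.2],"spin": 0,"gripper": 0},{"translation": [0,0,0.4],"spin": 0,"gripper": 0},{"translation": [0,0,0.6],"spin": 0,"gripper": 0},{"translation": [-0.1,0,0.9],"spin": 0,"gripper": 0},{"translation": [-0.1,0,1.2],"spin": 0,"gripper": 0}])

```text
time: 7.75
tcp_pos: [0.5077, 0.0281, 0.0689]
ee_rot: [3.13, 0.266, -0.0]
ft_force: [-3.4, 0.3, 5.8]
finger_gap: 0.004
gripper_force: 2.7
```

Emit:
drive_tool(targets=[{"translation": [0,0,0.3],"spin": 0,"gripper": 0},{"translation": [0,0,0.6],"spin": 0,"gripper": 0},{"translation": [-0.1,0,0.9],"spin": 0,"gripper": 0},{"translation": [-0.1,0,1.2],"spin": 0,"gripper": 0},{"translation": [-0.1,0,1.5],"spin": 0,"gripper": 0}])

```text
time: 8.25
tcp_pos: [0.5068, 0.028, 0.0537]
ee_rot: [3.13, 0.266, -0.0]
ft_force: [-2.2, -1.6, 5.0]
finger_gap: 0.002
gripper_force: 2.3
```

Emit:
drive_tool(targets=[{"translation": [0,0,0.3],"spin": 0,"gripper": 0},{"translation": [0,0,0.6],"spin": 0,"gripper": 0},{"translation": [0,0,0.9],"spin": 0,"gripper": 0},{"translation": [0.1,0,1.2],"spin": 0,"gripper": 0},{"translation": [0.1,0,1.5],"spin": 0,"gripper": 0}])

```text
time: 8.75
tcp_pos: [0.5078, 0.0282, 0.0383]
ee_rot: [3.13, 0.267, -0.001]
ft_force: [-2.0, -0.7, 4.2]
finger_gap: 0.003
gripper_force: 1.8
```

Emit:
drive_tool(targets=[{"translation": [0,0,0.3],"spin": 0,"gripper": 0},{"translation": [0,0,0.6],"spin": 0,"gripper": 0},{"translation": [0.1,0,0.8],"spin": 0,"gripper": 0},{"translation": [0.1,0,1],"spin": 0,"gripper": 0},{"translation": [0.1,0,1.1],"spin": 0,"gripper": 0}])

```text
time: 9.25
tcp_pos: [0.5093, 0.0286, 0.0275]
ee_rot: [-3.13, -0.267, -0.001]
ft_force: [-0.9, 0.0, 2.0]
finger_gap: 0.0
gripper_force: 0.8
```

Emit:
drive_tool(targets=[{"translation": [0,0,0.1],"spin": 0,"gripper": 0},{"translation": [0,0,0.2],"spin": 0,"gripper": 0},{"translation": [0,0,0.3],"spin": 0,"gripper": 0},{"translation": [0,0,0.35],"spin": 0,"gripper": 0},{"translation": [0,0,0.4],"spin": 0,"gripper": 0}])

```text
time: 9.75
tcp_pos: [0.5096, 0.0286, 0.0243]
ee_rot: [3.13, 0.267, 0.002]
ft_force: [-2.8, -0.6, 14.8]
finger_gap: -0.005
gripper_force: 7.6
```

On its stop (14.8 N). Checking the lid while holding.

Emit:
drive_tool(targets=[{"translation": [0,0,0],"spin": 0,"gripper": 0},{"translation": [0,0,0],"spin": 0,"gripper": 0},{"translation": [0,0,0],"spin": 0,"gripper": 0},{"translation": [0,0,0],"spin": 0,"gripper": 0},{"translation": [0,0,0],"spin": 0,"gripper": 0}])

```text
time: 10.25
tcp_pos: [0.5096, 0.0287, 0.0244]
ee_rot: [3.13, 0.267, 0.002]
ft_force: [-2.4, -0.6, 10.7]
finger_gap: 0.001
gripper_force: 5.5
```

```bash
python3 - <<'E'
from h import *
d=ctrl.get_image("scene");X=pts(d);np.save("s2.npy",X);cv2.imwrite("pics/s2.png",d["img"][100:300,150:420].repeat(2,0).repeat(2,1))
E
```

```text
(no output)
```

View pics/s2.png

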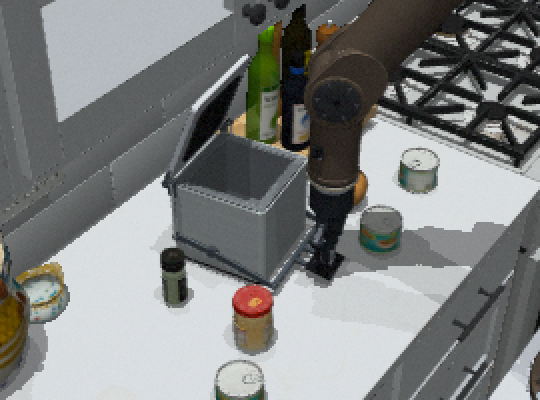

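Emit:
drive_tool(targets=[{"translation": [0,0,0],"spin": 0,"gripper": 0},{"translation": [0,0,0],"spin": 0,"gripper": 0},{"translation": [0,0,0],"spin": 0,"gripper": 0},{"translation": [0,0,0],"spin": 0,"gripper": 0},{"translation": [0,0,0],"spin": 0,"gripper": 0}])

```text
time: 10.8
tcp_pos: [0.5096, 0.0286, 0.0244]
ee_rot: [3.13, 0.267, 0.002]
ft_force: [-1.1, -1.6, 10.7]
finger_gap: 0.004
gripper_force: 5.5
```

Emit:
drive_tool(targets=[{"translation": [0,0,0],"spin": 0,"gripper": 0},{"translation": [0,0,0],"spin": 0,"gripper": 0},{"translation": [0,0,0],"spin": 0,"gripper": 0},{"translation": [0,0,0],"spin": 0,"gripper": 0},{"translation": [0,0,0],"spin": 0,"gripper": 0}])

```text
time: 11.3
tcp_pos: [0.5096, 0.0287, 0.0244]
ee_rot: [3.13, 0.267, 0.002]
ft_force: [-0.5, -0.1, 11.7]
finger_gap: 0.005
gripper_force: 5.5
```

Emit:
drive_tool(targets=[{"translation": [0,0,0],"spin": 0,"gripper": 0},{"translation": [0,0,0],"spin": 0,"gripper": 0},{"translation": [0,0,0],"spin": 0,"gripper": 0},{"translation": [0,0,0],"spin": 0,"gripper": 0},{"translation": [0,0,0],"spin": 0,"gripper": 0}])

```text
time: 11.8
tcp_pos: [0.5096, 0.0286, 0.0244]
ee_rot: [3.13, 0.267, 0.002]
ft_force: [-0.7, -0.1, 10.9]
finger_gap: -0.003
gripper_force: 5.5
```

Emit:
drive_tool(targets=[{"translation": [0,0,0],"spin": 0,"gripper": 0},{"translation": [0,0,0],"spin": 0,"gripper": 0},{"translation": [0,0,0],"spin": 0,"gripper": 0},{"translation": [0,0,0],"spin": 0,"gripper": 0},{"translation": [0,0,0],"spin": 0,"gripper": 0}])

```text
time: 12.3
tcp_pos: [0.5096, 0.0287, 0.0244]
ee_rot: [3.13, 0.267, 0.002]
ft_force: [-1.3, -1.0, 11.3]
finger_gap: -0.007
gripper_force: 5.5
```

Emit:
drive_tool(targets=[{"translation": [0,0,0],"spin": 0,"gripper": 0},{"translation": [0,0,0],"spin": 0,"gripper": 0},{"translation": [0,0,0],"spin": 0,"gripper": 0},{"translation": [0,0,0],"spin": 0,"gripper": 0},{"translation": [0,0,0],"spin": 0,"gripper": 0}])

```text
time: 12.8
tcp_pos: [0.5096, 0.0287, 0.0244]
ee_rot: [3.13, 0.267, 0.002]
ft_force: [-1.3, -0.7, 12.0]
finger_gap: -0.001
gripper_force: 5.5
```

Emit:
drive_tool(targets=[{"translation": [0,0,0],"spin": 0,"gripper": 0},{"translation": [0,0,0],"spin": 0,"gripper": 0},{"translation": [0,0,0],"spin": 0,"gripper": 0},{"translation": [0,0,0],"spin": 0,"gripper": 0},{"translation": [0,0,0],"spin": 0,"gripper": 0}])

```text
time: 13.3
tcp_pos: [0.5096, 0.0286, 0.0244]
ee_rot: [3.13, 0.267, 0.002]
ft_force: [-1.5, -0.7, 11.0]
finger_gap: -0.004
gripper_force: 5.5
```

Emit:
drive_tool(targets=[{"translation": [0,0,0],"spin": 0,"gripper": 0},{"translation": [0,0,0],"spin": 0,"gripper": 0},{"translation": [0,0,0],"spin": 0,"gripper": 0},{"translation": [0,0,0],"spin": 0,"gripper": 0},{"translation": [0,0,0],"spin": 0,"gripper": 0}])

```text
time: 13.8
tcp_pos: [0.5096, 0.0287, 0.0244]
ee_rot: [3.13, 0.267, 0.002]
ft_force: [-1.2, -1.0, 10.6]
finger_gap: 0.003
gripper_force: 5.5
```

Emit:
drive_tool(targets=[{"translation": [0,0,0],"spin": 0,"gripper": 0},{"translation": [0,0,0],"spin": 0,"gripper": 0},{"translation": [0,0,0],"spin": 0,"gripper": 0},{"translation": [0,0,0],"spin": 0,"gripper": 0},{"translation": [0,0,0],"spin": 0,"gripper": 0}])

```text
time: 14.3
tcp_pos: [0.5096, 0.0286, 0.0244]
ee_rot: [3.13, 0.267, 0.002]
ft_force: [-0.5, -0.2, 10.5]
finger_gap: -0.003
gripper_force: 5.5
```

Emit:
drive_tool(targets=[{"translation": [0,0,0],"spin": 0,"gripper": 0},{"translation": [0,0,0],"spin": 0,"gripper": 0},{"translation": [0,0,0],"spin": 0,"gripper": 0},{"translation": [0,0,0],"spin": 0,"gripper": 0},{"translation": [0,0,0],"spin": 0,"gripper": 0}])

```text
time: 14.8
tcp_pos: [0.5096, 0.0286, 0.0244]
ee_rot: [3.13, 0.267, 0.002]
ft_force: [-1.2, -0.2, 11.2]
finger_gap: 0.002
gripper_force: 5.5
```

Emit:
drive_tool(targets=[{"translation": [0,0,0],"spin": 0,"gripper": 0},{"translation": [0,0,0],"spin": 0,"gripper": 0},{"translation": [0,0,0],"spin": 0,"gripper": 0},{"translation": [0,0,0],"spin": 0,"gripper": 0},{"translation": [0,0,0],"spin": 0,"gripper": 0}])

```text
time: 15.3
tcp_pos: [0.5096, 0.0287, 0.0244]
ee_rot: [3.13, 0.267, 0.002]
ft_force: [-1.5, -1.1, 10.2]
finger_gap: -0.001
gripper_force: 5.5
```

The picture shows the lid wide open (205,110) and the black plate pressed down at (325,265); the tin stands clear at (380,228). Held 5.5 s. Now I'll raise it slowly.

Emit:
drive_tool(targets=[{"translation": [0,0,0],"spin": 0,"gripper": 0},{"translation": [0,0,0],"spin": 0,"gripper": 0},{"translation": [0,0,0],"spin": 0,"gripper": 0},{"translation": [0,0,-0.1],"spin": 0,"gripper": 0},{"translation": [0,0,-0.2],"spin": 0,"gripper": 0}])

```text
time: 15.8
tcp_pos: [0.5093, 0.0287, 0.0258]
ee_rot: [-3.13, -0.267, -0.001]
ft_force: [0.7, -0.3, 0.8]
finger_gap: 0.001
gripper_force: 0.6
```

Emit:
drive_tool(targets=[{"translation": [0,0,-0.15],"spin": 0,"gripper": 0},{"translation": [0,0,-0.3],"spin": 0,"gripper": 0},{"translation": [0,0,-0.45],"spin": 0,"gripper": 0},{"translation": [-0.1,0,-0.6],"spin": 0,"gripper": 0},{"translation": [-0.1,0,-0.75],"spin": 0,"gripper": 0}])

```text
time: 16.3
tcp_pos: [0.5081, 0.0285, 0.0334]
ee_rot: [-3.13, -0.267, -0.001]
ft_force: [-0.3, 1.0, 2.2]
finger_gap: 0.005
gripper_force: 1.2
```

Emit:
drive_tool(targets=[{"translation": [0,0,-0.15],"spin": 0,"gripper": 0},{"translation": [0,0,-0.3],"spin": 0,"gripper": 0},{"translation": [0,0,-0.45],"spin": 0,"gripper": 0},{"translation": [-0.1,0,-0.6],"spin": 0,"gripper": 0},{"translation": [-0.1,0,-0.75],"spin": 0,"gripper": 0}])

```text
time: 16.8
tcp_pos: [0.5074, 0.0283, 0.041]
ee_rot: [-3.13, -0.267, -0.001]
ft_force: [1.6, 0.4, 4.2]
finger_gap: 0.001
gripper_force: 1.7
```

Emit:
drive_tool(targets=[{"translation": [0,0,-0.15],"spin": 0,"gripper": 0},{"translation": [0,0,-0.3],"spin": 0,"gripper": 0},{"translation": [0,0,-0.45],"spin": 0,"gripper": 0},{"translation": [0,0,-0.6],"spin": 0,"gripper": 0},{"translation": [0,0,-0.75],"spin": 0,"gripper": 0}])

```text
time: 17.3
tcp_pos: [0.5072, 0.0283, 0.0484]
ee_rot: [-3.13, -0.267, -0.001]
ft_force: [2.8, 0.2, 4.2]
finger_gap: -0.006
gripper_force: 2.0
```

Emit:
drive_tool(targets=[{"translation": [0,0,-0.15],"spin": 0,"gripper": 0},{"translation": [0,0,-0.3],"spin": 0,"gripper": 0},{"translation": [0,0,-0.45],"spin": 0,"gripper": 0},{"translation": [0,0,-0.6],"spin": 0,"gripper": 0},{"translation": [0,0,-0.75],"spin": 0,"gripper": 0}])

```text
time: 17.8
tcp_pos: [0.5072, 0.0282, 0.0558]
ee_rot: [-3.13, -0.267, -0.001]
ft_force: [2.4, 1.1, 4.4]
finger_gap: 0.001
gripper_force: 2.2
```

Emit:
drive_tool(targets=[{"translation": [0,0,-0.15],"spin": 0,"gripper": 0},{"translation": [0,0,-0.3],"spin": 0,"gripper": 0},{"translation": [0,0,-0.45],"spin": 0,"gripper": 0},{"translation": [0.1,0,-0.6],"spin": 0,"gripper": 0},{"translation": [0.1,0,-0.75],"spin": 0,"gripper": 0}])

```text
time: 18.3
tcp_pos: [0.5074, 0.0282, 0.0631]
ee_rot: [3.13, 0.267, -0.002]
ft_force: [1.0, 0.9, 4.9]
finger_gap: -0.002
gripper_force: 2.4
```

Emit:
drive_tool(targets=[{"translation": [0,0,-0.15],"spin": 0,"gripper": 0},{"translation": [0,0,-0.3],"spin": 0,"gripper": 0},{"translation": [0,0,-0.45],"spin": 0,"gripper": 0},{"translation": [0.1,0,-0.6],"spin": 0,"gripper": 0},{"translation": [0.1,0,-0.75],"spin": 0,"gripper": 0}])

```text
time: 18.8
tcp_pos: [0.5082, 0.0283, 0.0705]
ee_rot: [3.13, 0.267, -0.003]
ft_force: [-0.8, 1.3, 5.5]
finger_gap: -0.004
gripper_force: 2.5
```

Emit:
drive_tool(targets=[{"translation": [0,0,-0.15],"spin": 0,"gripper": 0},{"translation": [0,0,-0.3],"spin": 0,"gripper": 0},{"translation": [0,0,-0.45],"spin": 0,"gripper": 0},{"translation": [0,0,-0.6],"spin": 0,"gripper": 0},{"translation": [0,0,-0.7],"spin": 0,"gripper": 0}])

```text
time: 19.3
tcp_pos: [0.509, 0.0285, 0.0778]
ee_rot: [3.13, 0.267, 0.0]
ft_force: [1.0, 0.8, 4.9]
finger_gap: -0.001
gripper_force: 2.6
```

Emit:
drive_tool(targets=[{"translation": [0,0,-0.1],"spin": 0,"gripper": 0},{"translation": [0,0,-0.2],"spin": 0,"gripper": 0},{"translation": [0,0,-0.3],"spin": 0,"gripper": 0},{"translation": [0,0,-0.4],"spin": 0,"gripper": 0},{"translation": [0,0,-0.5],"spin": 0,"gripper": 0}])

```text
time: 19.8
tcp_pos: [0.5079, 0.028, 0.0821]
ee_rot: [3.13, 0.266, -0.003]
ft_force: [-0.7, -0.0, -0.1]
finger_gap: -0.0
gripper_force: 0.0
```

Contact has ended gently at the rest height. Backing away upwards and towards the robot, then checking.

Emit:
drive_tool(targets=[{"translation": [0,0,-0.5],"spin": 0,"gripper": 0},{"translation": [-0.5,0,-2],"spin": 0,"gripper": 0},{"translation": [-2,0,-5],"spin": 0,"gripper": 0},{"translation": [-4,0,-8],"spin": 0,"gripper": 0},{"translation": [-6,0,-11],"spin": 0,"gripper": 0}])

```text
time: 20.3
tcp_pos: [0.4486, 0.0185, 0.1944]
ee_rot: [-3.13, -0.267, 0.0]
ft_force: [1.0, 0.0, 1.1]
finger_gap: 0.002
gripper_force: 0.0
```

Emit:
drive_tool(targets=[{"translation": [0,0,0],"spin": 0,"gripper": 0},{"translation": [0,0,0],"spin": 0,"gripper": 0},{"translation": [0,0,0],"spin": 0,"gripper": 0},{"translation": [0,0,0],"spin": 0,"gripper": 0},{"translation": [0,0,0],"spin": 0,"gripper": 0}])

```text
time: 20.8
tcp_pos: [0.4496, 0.0185, 0.1919]
ee_rot: [-3.13, -0.267, 0.002]
ft_force: [0.7, 0.1, 0.1]
finger_gap: -0.001
gripper_force: 0.0
```

```bash
python3 - <<'E'
from h import *
print(ctrl.read_state()["tcp_pos"],ctrl.read_state()["ft_force"])
d=ctrl.get_image("scene");X=pts(d);cv2.imwrite("pics/s3.png",d["img"][100:300,150:420].repeat(2,0).repeat(2,1))
q=X[175:195,258:285].reshape(-1,3);S=np.load("scene.npy")[175:195,258:285,:3].reshape(-1,3)
print("lid z now/before",np.median(q[:,2]),np.median(S[:,2]))
s,d,W=wrist("w4");k=(abs(W[...,0]-.514)<.012)&(abs(W[...,1]-.03)<.02)&(W[...,2]>.01);print("plate z",np.median(W[k][:,2]))
E
```

```text
[0.4496395  0.01846739 0.19187482] [0.67659822 0.08083796 0.057335  ]
lid z now/before 0.1801722098229146 0.18032773630588528
plate z 0.07980839683657848
```

View pics/s3.png

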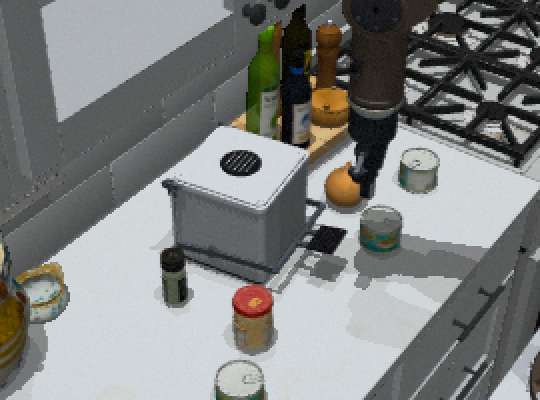

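The lid is shut (240,165), the plate is back up (325,238), the tin stands aside (380,228), and everything else is in place.

```bash
python3 -c "
from plant import ctrl
print(ctrl.finish_job())"
```

```text
the job is handed in; nothing more can be done
None
```

I pushed the tin aside upright, pressed the lever to its stop and held the lid wide open for over 5 s, then let it up over about 4 s until the lid was fully shut; the job is handed in, with no verdict shown.

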